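Run the slate saw from its bench switches

ROBOT

A 6-joint arm with a two-finger parallel gripper is mounted at the origin on the work surface. World frame = base frame: x ahead of the robot, y to its left, z up, the work surface at z = 0. Lengths are in mm, angles in rad, forces in N, time in s.
With the tool pointing down it reaches from about 375 to 900 mm from the base axis. Payload 3.1 kg.
Tool frame: the origin (TCP) lies at the very end of the fingers, on their centre line; the grasp point (between the pads) lies env.grip_point_offset behind it (env.grip_point_offset is the distance from the TCP to the grasp point, in mm); z points along the fingers, y is the line along which they close (so a half turn about z gives the same grasp; the last joint's range is limited). The gripper opens to 87 mm and grips with 3 to 60 N. Pads are 19 mm wide; open, the fingers measure 117 mm over their backs; the gripper's body (75 mm by 190 mm) begins 51 mm behind the grasp point.
Start: joints at [-1.413, 0.527, 1.433, -0, 1.181, -0.178], TCP at [205.975, -590.06, 222.548] pointing down, gripper open.
Joint ranges: [-3.08, 3.08], [-0.75, 2.2], [0.22, 2.44], [-1.43, 4.57], [0, 2.65], [-2.85, 2.85]. Speed limits (rad/s): [2.79, 2.79, 3.14, 3.14, 3.14, 3.14].

INTERFACE

Orientations are given as a unit quaternion [x, y, z, w].
In Python, from bench import env, ik, snapshot, models, monitor gives the robot as it stands. The module is installed in compiled form; this text tells all that it offers. Calls block until the motion is done:
- env.move_to(position, orientation): joint-space move of the TCP to a pose.
- env.line_to(position, velocity=150, ori=None, guard=None): straight line of the TCP; ori=None keeps the orientation; velocity is the mean speed in mm/s. With guard (N) it stops when the force on the tool has changed by that much, and returns True; else False.
- env.move_j(angles): joint-space move.
- env.release() and env.clamp(): open the fingers fully, or close them until they stop; the grip force is fixed at half the most.
- env.hold(seconds).
- ik(position, orientation): joint angles nearest the present ones, or None.
- snapshot(name): name is "scene" or "side" or "wrist"; returns a dict with "image" (480x640x3 uint8, red, green, blue), "fx", "fy", "cx", "cy" (pixels), "k1" (the pictures are not rectified: a ray, as slopes to the right and down, at radius r is drawn at 1 + k1 r^2 times it, then the intrinsics apply), "view" (4x4, takes a point from world to camera coordinates); the wrist camera has in their place "hand_eye" (4x4, takes a point from camera to tool coordinates, whose origin is the TCP and whose axes are the flange's). Camera axes: x right, y up, looking along -z (the intrinsics and any distortion apply to the point x, -y, -z); pixel columns grow to the right and rows downward; lengths in mm; the calibration is good to about 2 mm. A picture is of the moment at which its call begins: read the wrist's pose just before it. There is no depth.
A pose or a line that the arm cannot do raises env.IKError and nothing moves.
- env.close_job(): hands the job in; it is judged then, once.
Trained networks look in a picture, given as the dict that the camera call returned (one of the last four; its "shot" number tells which), for a name from the list of things; names that differ only in an ending like _2 or _b are one class to them, and where a whole thing is asked for, a point or a joint stands for the part that bears it (a point fixed in the world has none). Each returns a list of dicts, best first, with "conf" (0 to 1); they miss things now and then, are a little off and sometimes report something else, mostly with a low value. They report only what shows in the picture. A call takes as long as a camera call. They do not tell look-alikes from the thing itself.
- models.boxes_of(picture, thing): "extent" ([left, top, right, bottom] in pixels, round what is visible of it).
- models.cut_out(picture, thing): "region" (480x640 bool, what is visible of it) and "extent" ([left, top, right, bottom] in pixels, round what is visible of it).
- models.spot_point(picture, thing): "point" ([row, column] in pixels: a listed point, or the origin of a listed thing).
Readings, each from a call of its own:
- monitor.current_time_s(): time.
- monitor.current_q(): joint angles.
- monitor.current_qvel(): joint speeds.
- monitor.current_effort(): joint torques, N m.
- monitor.current_ee_pos(): TCP position.
- monitor.current_tcp_rot(): TCP orientation.
- monitor.current_contact_force(): force on the tool from outside, world axes, zero at the start.
- monitor.current_wrist_torque(): the same for the moment, N m.
- monitor.current_grip_width(): finger opening in mm.
- monitor.current_finger_force(): force on a finger pad.
Only numpy, scipy, OpenCV 4.12 (cv2) and the standard library are available. Lean on these libraries where they do the work, as an engineer would, in place of code of your own. Each camera call takes 0.05 s, during which the arm holds its last target. There are 200 camera calls.

TASK

Run the slate saw: switch on the dust extractor by pressing the white-striped end of the yellow rocker right down, then the water pump by pressing the striped end of the blue rocker right down, and then press the green hold-to-run button fully down and finish while still holding it down. Do not press the red stop button, and do not press the green one before both rockers are on. Nothing is to be picked up: leave the clay pot, the slate and the chisel where they are.

Things in the scene. Friction and masses are not known exactly. Their poses are not given: they have to be found in the camera images.
- extractor_box: Grey switch box screwed to the bench, 84 x 60 x 22 mm (x, y, z), origin at the centre of its underside, z up. Carries the yellow rocker, a plate 64 x 38 x 8 mm hinged at its middle about the box's y axis, 33 mm above the bench; nothing stands higher than the rocker. Its ON end, marked by a white stripe edged in black 24 mm from the hinge, lies towards the box's +x and is raised at the start.
- extractor (a joint): Angle of the yellow rocker: 0 to 0.05 at the start (off, striped end up), 0.4 with the striped end right down (on). It has light friction (about 2 N pressed at 24 mm from the hinge), no spring, and stays where it is left, so it must be pressed all the way.
- extractor_on_end (a point): Point on the top face of the yellow rocker at its striped end, 24 mm from the hinge: where to press. It moves with the rocker: about 42 mm above the bench when off, 32 mm when right down.
- pump_box: Grey switch box screwed to the bench, 84 x 60 x 22 mm (x, y, z), origin at the centre of its underside, z up. Carries the blue rocker, a plate 64 x 38 x 8 mm hinged at its middle about the box's y axis, 33 mm above the bench; nothing stands higher than the rocker. Its ON end, marked by a white stripe edged in black 24 mm from the hinge, lies towards the box's +x and is raised at the start.
- pump (a joint): Angle of the blue rocker: 0 to 0.05 at the start (off, striped end up), 0.4 with the striped end right down (on). It has light friction (about 2 N pressed at 24 mm from the hinge), no spring, and stays where it is left, so it must be pressed all the way.
- pump_on_end (a point): Point on the top face of the blue rocker at its striped end, 24 mm from the hinge: where to press. It moves with the rocker: about 42 mm above the bench when off, 32 mm when right down.
- run_box: Grey switch box screwed to the bench, 84 x 60 x 22 mm (x, y, z), origin at the centre of its underside, z up. On its centre stands a round green push button, 36 mm across, in a black collar 52 mm across that ends 34 mm above the bench. The button's top is 45 mm above the bench when out, 38 mm fully down; it moves straight down.
- run (a joint): Travel of the green button: 0 when out, 0.007 m fully down; a spring of 1.5 N at the start, 5 N fully down, pushes it out as soon as it is let go.
- run_top (a point): Centre of the top face of the green button; it moves with the button.
- stop_box: Grey switch box screwed to the bench, 84 x 60 x 22 mm (x, y, z), origin at the centre of its underside, z up. On its centre stands a round red push button, 36 mm across, in a black collar 52 mm across that ends 34 mm above the bench. The button's top is 45 mm above the bench when out, 38 mm fully down; it moves straight down. It stops the saw and must not be pressed.
- stop (a joint): Travel of the red button: 0 when out, 0.007 m fully down; a spring of 1.5 N at the start, 5 N fully down, pushes it out as soon as it is let go.
- chalk_pot: Loose open terracotta pot, 44 mm across, 55 mm high, about 150 g; origin at the centre of its underside. To be left alone.
- slate: Loose dark slate offcut lying flat, 130 x 85 x 7 mm (x, y, z); origin at the centre of its underside. To be left alone.
- chisel: Loose chisel lying flat along its x, 215 mm long, 40 mm wide at the blade, 24 mm high, wooden handle towards -x; origin on the bench at about its middle. To be left alone.
Mind the look-alikes: they are no part of the job. Leave any turquoise look-alike of the run_box alone. What is shaped like the pump_box but purple is not meant.

How it is judged (in metres and radians):
On the way, in this order (a step that is already met when the one before it is completed fails the run):
1. the yellow extractor rocker is switched on (value of joint extractor above 0.32 rad), for 0.2 s.
2. then the blue pump rocker is switched on (value of joint each of extractor, pump above 0.32 rad), for 0.2 s.
3. then the green button is pressed down (all of step 2 and value of joint run above 0.0045 m and contact force between the fingers and run_box above 1 N), for 0.3 s.
At the end, for the whole second after the job is handed in: Both rockers are on (joint above 0.32 of 0.4 rad), the fingers hold the green button down (more than 4.5 of its 7 mm, with more than 1 N), and the red button is out (all of step 3 and value of joint stop below 0.001 m); the arm keeps its last pose, push and grip.
It fails at once if the red stop button is pressed (more than 2 mm) (value of joint stop above 0.002 m).
It fails at once if the blue rocker is switched on while the yellow one is off (value of joint pump above 0.32 rad and not (value of joint extractor above 0.32 rad)).
It fails at once if the green button is pressed (more than 2 mm) while a rocker is off (value of joint run above 0.002 m and not (value of joint each of extractor, pump above 0.32 rad)).
It fails at once if the clay pot, the slate or the chisel is lifted, carried or pushed more than 25 mm, or the pot is tipped more than 0.4 rad (distance of any of chalk_pot, slate, chisel from where it was at the start of the episode above 0.025 m or angle between chalk_pot's own z axis and vertical above 0.4 rad).
It also fails if it takes over 38 s, if anything falls off the work surface, if the arm or the gripper's body presses on something with over 40 N, if the wrist force passes 120 N, or if a joint passes its speed limit or range.

## Working session

There is one attempt and no reset: what is moved stays moved. The work goes in short steps, each a Python script; the robot and the scene stay as the last script left them, time stands still between calls to the robot, and variables do not carry over. Pictures are saved under pics/ and viewed, at most 10 in all, crops included, and the job is handed in when it is done.

```bash
mkdir -p pics; cat > h.py <<'E'
import numpy as np, cv2
from bench import env, ik, snapshot, models, monitor
from scipy.spatial.transform import Rotation as R
def ray(s,px):  # px=[row,col] -> origin, dir in world
    p=cv2.undistortPoints(np.array([[[px[1],px[0]]]],float),np.array([[s['fx'],0,s['cx']],[0,s['fy'],s['cy']],[0,0,1]]),np.array([s['k1'],0,0,0.]))[0,0]
    d=np.array([p[0],-p[1],-1.])
    M=s['c2w'] if 'c2w' in s else np.linalg.inv(s['view'])
    return M[:3,3],M[:3,:3]@d
def at_z(s,px,z):
    o,d=ray(s,px); return o+d*(z-o[2])/d[2]
def wrist():
    T=np.eye(4);T[:3,:3]=R.from_quat(monitor.current_tcp_rot()).as_matrix();T[:3,3]=monitor.current_ee_pos()
    s=snapshot('wrist'); s['c2w']=T@s['hand_eye']; return s
def save(s,n): cv2.imwrite(f'pics/{n}.png',s['image'][:,:,::-1])
def col(s,px):
    r,c=map(int,px); return s['image'][max(r-4,0):r+5,max(c-4,0):c+5].reshape(-1,3).mean(0).round()
E
python3 - <<'E'
from h import *
Z=dict(extractor_on_end=42,pump_on_end=42,extractor_box=0,pump_box=0,run_top=45,stop_box=0,chalk_pot=0,slate=0,chisel=0)
for n in('scene','side'):
    s=snapshot(n);save(s,n)
    print(n)
    for t,z in Z.items():
        for m in models.spot_point(s,t):
            if m['conf']>.2: print(t,round(m['conf'],2),np.round(m['point']),at_z(s,m['point'],z).round(),col(s,m['point']))
print(monitor.current_tcp_rot(),monitor.current_time_s(),env.grip_point_offset)
E
```

```text
scene
extractor_on_end 0.75 [275. 265.] [ 650. -103.   42.] [160. 139. 103.]
pump_on_end 0.91 [251. 429.] [470. 249.  42.] [145. 108. 142.]
pump_on_end 0.77 [251. 375.] [510. 124.  42.] [ 86. 100. 138.]
extractor_box 0.74 [274. 268.] [ 623. -111.    0.] [171. 148. 105.]
pump_box 0.95 [257. 378.] [496. 135.   0.] [117. 119. 134.]
pump_box 0.68 [254. 426.] [451. 246.  -0.] [129.  93. 127.]
pump_box 0.53 [258. 320.] [543.  -3.   0.] [118.  68.  48.]
run_top 0.71 [209. 285.] [ 457. -122.   45.] [ 88. 119.  83.]
run_top 0.57 [174. 258.] [ 367. -229.   45.] [ 67. 139.  79.]
stop_box 0.82 [311. 381.] [637. 173.   0.] [70. 51. 47.]
chalk_pot 0.83 [259. 319.] [547.  -5.   0.] [112.  65.  45.]
chalk_pot 0.54 [212. 285.] [ 434. -134.    0.] [ 74. 141.  81.]
slate 0.8 [206. 199.] [ 486. -356.    0.] [56. 52. 52.]
chisel 0.68 [276. 468.] [485. 356.   0.] [129. 103.  82.]
chisel 0.49 [255. 377.] [492. 130.   0.] [120. 122. 136.]
side
extractor_on_end 0.53 [202. 305.] [ 636. -104.   42.] [179. 155.  97.]
pump_on_end 0.98 [284. 297.] [522. 125.  42.] [186. 171. 161.]
extractor_box 0.97 [220. 310.] [ 625. -104.    0.] [148. 146. 143.]
pump_box 0.88 [368. 299.] [448. 247.   0.] [134.  70. 151.]
pump_box 0.8 [305. 307.] [502. 126.   0.] [ 93. 108. 154.]
run_top 0.69 [212. 382.] [ 474. -140.   45.] [115. 134.  76.]
run_top 0.64 [205. 446.] [ 364. -228.   45.] [ 80. 149.  79.]
stop_box 0.61 [301. 231.] [625. 178.   0.] [123. 116. 112.]
chalk_pot 0.61 [256. 324.] [539.  -9.   0.] [168.  96.  64.]
slate 0.96 [182. 407.] [ 491. -358.    0.] [70. 63. 61.]
chisel 0.66 [422. 236.] [480. 361.   0.] [200. 145.  78.]
chisel 0.62 [217. 384.] [ 486. -190.    0.] [ 77. 154.  80.]
[ 9.85940478e-01  1.67096898e-01 -3.94930229e-06  8.00937349e-06] 1.0 18.700000000000003
```

View pics/scene.png

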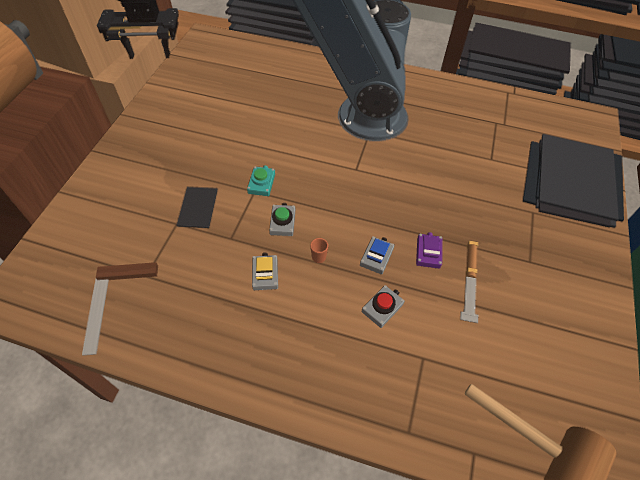

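View pics/side.png

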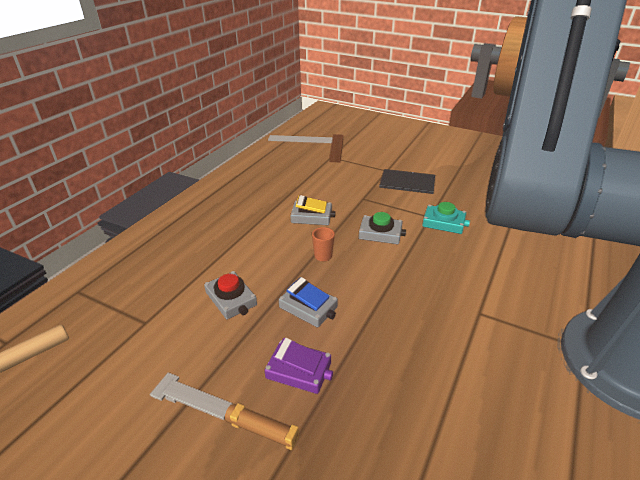

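The candidates in the scene picture (column, row):
- **Pump:** the blue rocker on a grey box (377,253) fits. The purple one (430,250) is a look-alike.
- **Run:** the green button on a grey box (282,215) fits. The turquoise box (261,178) is a look-alike.
- **Extractor:** the only yellow rocker, at (264,270).
- **Stop:** the red button at (383,302), to be avoided.

Next I'll close the fingers and take a wrist look from above each target.

```bash
python3 - <<'E'
from h import *
env.clamp(); q=[1,0,0,0]
ims=[]
for nm,xy,pt,bx,z in(('y',(600,-105),'extractor_on_end','extractor_box',42),('g',(430,-131),'run_top','run_box',45),('b',(480,124),'pump_on_end','pump_box',42)):
    if nm=='g': continue
    env.move_to([*xy,240],q); s=wrist(); save(s,'w'+nm); ims.append(s['image'])
    for t,zz in((pt,z),(bx,0),('run_top',45)):
        for m in models.spot_point(s,t)[:3]:
            if m['conf']>.2: print(nm,t,round(m['conf'],2),np.round(m['point']),at_z(s,m['point'],zz).round(1),col(s,m['point']))
    print(monitor.current_time_s())
print(monitor.current_grip_width(),s['hand_eye'].round(2))
cv2.imwrite('pics/both.png',cv2.resize(np.hstack(ims)[:,:,::-1],(800,300)))
E
```

```text
y extractor_on_end 0.76 [161. 320.] [ 645.6 -104.8   42. ] [250. 246. 240.]
y extractor_box 0.89 [170. 330.] [ 631.3 -115.5    0. ] [221. 202.   6.]
y run_top 0.7 [172.  85.] [635.4 140.4  45. ] [53. 47. 47.]
4.9583
b pump_on_end 0.92 [167. 320.] [521.  124.4  42. ] [254. 252. 248.]
b pump_on_end 0.82 [217. 206.] [468.  247.6  42. ] [253. 246. 246.]
b pump_box 0.93 [184. 316.] [497.5 130.1   0. ] [ 30. 127. 244.]
b pump_box 0.92 [224. 218.] [447.8 248.6   0. ] [168.  59. 192.]
b pump_box 0.57 [144. 434.] [542.5  -4.8   0. ] [244. 130.  58.]
b run_top 0.89 [216. 552.] [ 470.4 -125.4   45. ] [ 27. 225.  80.]
b run_top 0.46 [ 61. 279.] [621.  163.6  45. ] [252.  27.  14.]
6.1667
0.5076715560531737 [[ 0.0000e+00  9.6000e-01  2.8000e-01  7.7570e+01]
 [ 1.0000e+00 -0.0000e+00 -0.0000e+00  1.4000e-01]
 [ 0.0000e+00  2.8000e-01 -9.6000e-01 -1.6224e+02]
 [ 0.0000e+00  0.0000e+00  0.0000e+00  1.0000e+00]]
```

View pics/both.png

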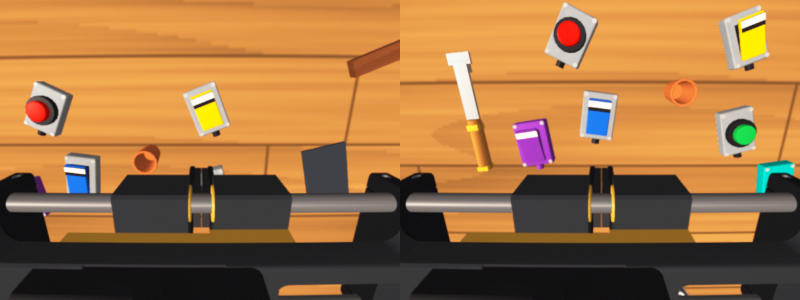

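The wrist views agree with the scene cameras. In the left half, the yellow stripe is at (200,95), which gives (645,-105) mm. In the right half, the blue stripe on its grey box is at (600,103), which gives (521,124) mm. The purple rocker (533,140) and the turquoise box (775,175) are clearly separate. I'll press yellow first and check it.

```bash
cat >> h.py <<'E'
Q=[1,0,0,0]
def press(x,y,zend,guard):
    env.move_to([x,y,110],Q); env.line_to([x,y,55],120)
    g=env.line_to([x,y,zend],25,guard=guard)
    print('guard',g,monitor.current_ee_pos(),monitor.current_contact_force(),monitor.current_time_s())
E
python3 - <<'E'
from h import *
press(645,-105,26,15); env.hold(.3)
env.line_to([645,-105,110],150)
env.move_to([600,-105,240],Q); s=wrist(); 
cv2.imwrite('pics/y2.png',cv2.resize(s['image'][90:250,220:440,::-1],(660,480)))
print(monitor.current_time_s())
E
```

```text
guard True [ 646.81655872 -104.68655449   34.73379025] [-1.59626116  1.21879622  6.68600826] 8.8083
10.425
```

View pics/y2.png

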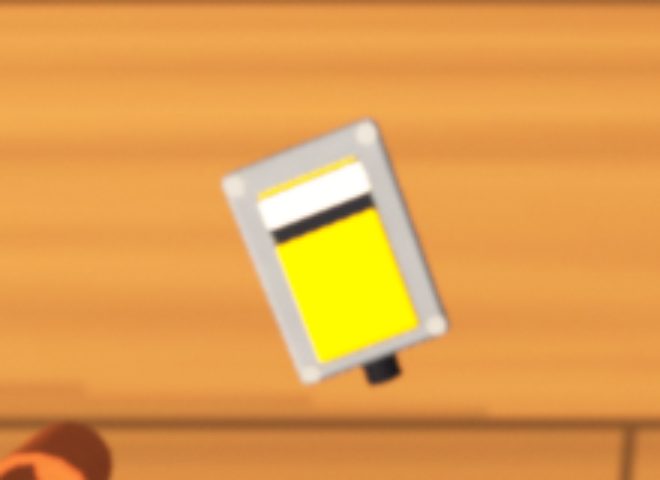

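The yellow rocker now lies outer end down: the stripe is at (318,195) in the crop, and its far edge has started to show. The guard tripped at z=34.7, so I'll press once more, firmer and further out, to be sure it's fully on. Then I'll do blue.

```bash
python3 - <<'E'
from h import *
press(649,-103,24,25); env.hold(.3)
env.line_to([649,-103,110],150)
press(521,124.5,24,25); env.hold(.3); print(monitor.current_ee_pos())
env.line_to([521,124.5,110],150)
env.move_to([480,60,260],Q); s=wrist(); save(s,'b2')
for m in models.spot_point(s,'run_top')[:3]: print(round(m['conf'],2),np.round(m['point']),at_z(s,m['point'],45).round(1),col(s,m['point']))
env.move_to([425,-60,240],Q); s=wrist(); save(s,'g2')
for m in models.spot_point(s,'run_top')[:3]: print(round(m['conf'],2),np.round(m['point']),at_z(s,m['point'],45).round(1),col(s,m['point']))
a=cv2.resize(cv2.imread('pics/b2.png')[60:270],(800,262)); b=cv2.resize(cv2.imread('pics/g2.png')[60:270],(800,262))
cv2.imwrite('pics/bg.png',np.vstack([a,b])); print(monitor.current_time_s())
E
```

```text
guard True [ 648.89874534 -102.99013124   34.20672731] [-1.09702303  0.88335695  6.99190934] 12.5333
guard True [522.770089   124.38653256  33.94650095] [-1.40256213 -0.63891518  9.12501795] 16.0083
[522.79210975 124.39620766  33.96240372]
0.65 [297. 562.] [ 360.5 -233.3   45. ] [ 27. 221.  78.]
0.56 [210. 491.] [ 470. -130.   45.] [ 27. 224.  79.]
0.41 [162. 264.] [521.9 122.2  45. ] [246. 244. 240.]
0.82 [159. 386.] [ 472.2 -125.3   45. ] [ 31. 226.  83.]
0.69 [260. 472.] [ 362.4 -226.8   45. ] [ 26. 223.  78.]
18.4667
```

View pics/bg.png

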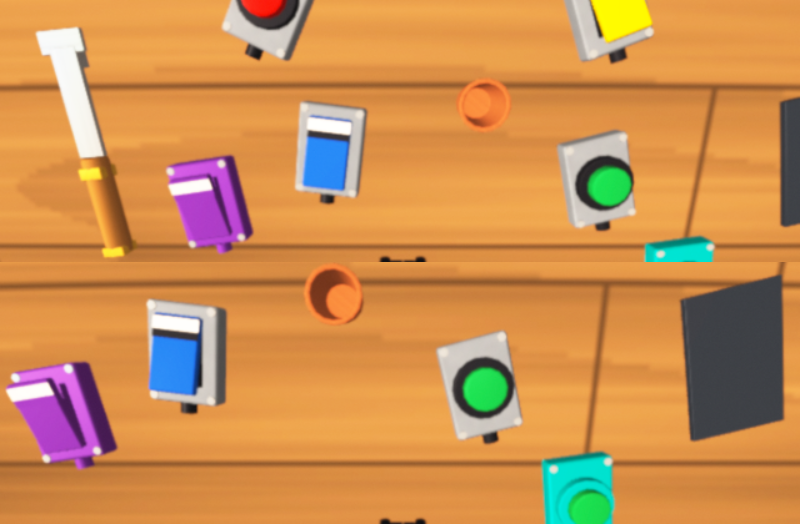

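Both rockers are down. The second yellow press reached the hard stop at 25 N, and blue shows its stripe end down at (328,125) in the upper view. The green button on the grey box is at (485,388) in the lower view, which gives (471,-127) mm. The turquoise look-alike is separate, at (588,505). Now the green button.

```bash
python3 - <<'E'
from h import *
env.move_to([471,-127,110],Q); env.line_to([471,-127,55],120)
f0=monitor.current_contact_force()
g=env.line_to([471,-127,33],25,guard=20)
env.hold(.5); print(g,f0,monitor.current_ee_pos(),monitor.current_contact_force(),monitor.current_time_s())
s=snapshot('side'); cv2.imwrite('pics/end.png',cv2.resize(s['image'][150:350,200:470,::-1],(800,593)))
E
```

```text
True [ 0.16902312 -0.94404068  0.27214605] [ 471.28179639 -127.15318539   38.32290965] [-0.85896921  0.65166839  9.5161242 ] 20.925
```

View pics/end.png

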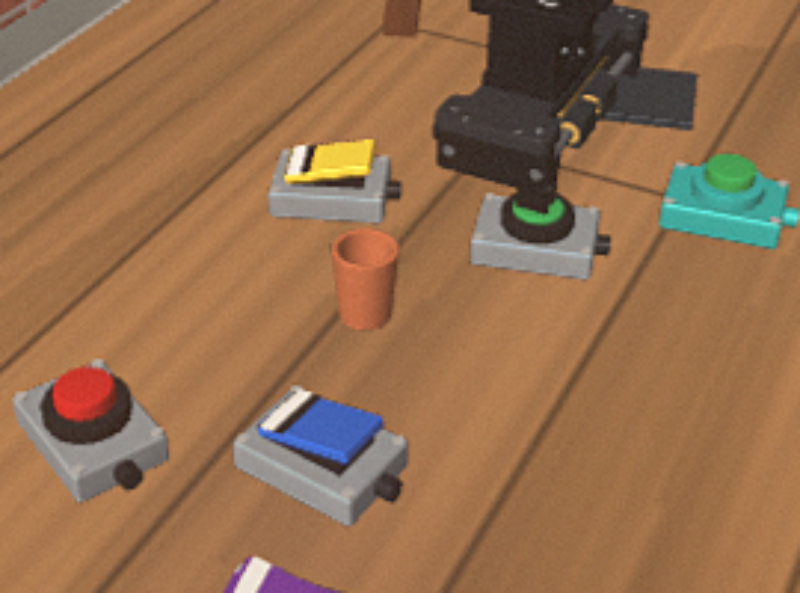

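The yellow (328,162) and blue (320,425) rockers are both striped end down. The fingers hold the green button down at (538,210), with the TCP at z=38.3 and about 9.5 N. The red button (85,395) is out, so I'm handing the job in.

```bash
python3 -c "
from h import *
print(env.close_job())"
```

```text
the job is handed in; nothing more can be done
None
```

I handed the job in at about 21 s: the yellow rocker was switched on first, then the blue, and the green button was still held fully down at about 9.5 N; the red button was never touched, and the hand-in call returned no verdict.

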